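# Load the label printer and close it up

### The job

Load the wide roll of labels into the open label printer: lower it between the two guides and set it down on the support rollers without dropping it, then slide the loose guide up against the end of the roll until the roll is held snug between both guides. Close the lid all the way without slamming it, and leave the other things on the desk where they are.

Things in the scene. Friction and masses are not known exactly. Their poses are not given: they have to be found in the camera images.
- wide_roll: Wide roll of white paper labels on a cardboard core, solid, 104 mm long and 62 mm in diameter, about 0.26 kg, lying on the desk so that it can roll. Origin at its middle (31 mm above the desk at the start), its own y axis runs along the roll; its ends look alike and it may go in either way round.
- printer: White plastic label printer fixed to the desk, 192 deep (x) by 180 wide (y), front to -x. Origin on the desk under its middle, z up. Open bay x -66 to +78, y -75 to +75; floor 20, rim 90 above the desk. In it two grey support rollers along y (16 thick, axes at x -16 and +28, 26 above the desk) and a fixed guide plate at the +y wall, inner face at y +63, top at 86. All in mm.
- cradle (a point): Point fixed in the printer where the middle of the wide roll lies when it is loaded and snug: printer x = 6, y = 11, z = 58 mm. The roll then rests on both support rollers with its axis along printer y.
- roll_guide (a joint): Loose guide: grey plate 8 mm thick, 70 wide, at the bay's -y side, with a tab on top. Slides along printer +y, friction 2.5 N, stays where left. Value in m: 0 = wide open (inner face at printer y -65 mm, 128 mm free between the guides), starts at 0 to 0.010, grows towards the fixed guide; 0.024 = just touches a wide roll that lies against the fixed guide; stop at 0.034.
- guide_tab (a point): Middle of the top of the loose guide's tab, 114 mm above the desk. The tab is 30 mm wide (printer x), 8 mm thick (printer y) and stands 24 mm above the rim, so it can be pushed from outside, above the side wall. Moves with the guide.
- printer_lid (a joint): Hinged lid, a white shell 182 mm long, 180 wide, 34 deep with a clear window, 0.22 kg. Value in rad: 0 = shut, 1.57 = upright, stop at 1.75; starts at 1.48 to 1.70. A stiff hinge (0.34 N m) holds it wherever it is left; it is shut by pushing its outer face from behind near the free edge, forwards and then down (a few N).
- lid_hinge (a point): Middle of the lid's hinge line, at the rear of the printer (printer x = 88 mm, 90 mm above the desk); the hinge line runs along printer y. Its axes turn with the lid: its -x points from the hinge to the free edge and its z out of the lid's outer face.
- lid_edge (a point): Middle of the lid's free edge on its outer face: 182 mm from the hinge along the lid and 34 mm out from the hinge plane. With the lid shut it is at the front, 124 mm above the desk.
- narrow_roll: Narrow roll of labels, 52 mm long and 62 mm in diameter, lying on the desk, its y axis along the roll, origin at its middle. Bystander; it can roll if bumped.
- mug: White mug, 82 mm wide, 95 mm tall, origin under its middle. Bystander.
- parcel: Small cardboard parcel 160 x 110 x 60 mm, origin under its middle. Bystander.
- notebook: Black spiral notebook 152 x 213 x 16 mm lying flat, origin under its middle. Bystander.
- phone: Black mobile phone 72 x 148 x 9 mm lying flat, origin under its middle. Bystander.
- tape_dispenser: Black desk tape dispenser 60 x 150 mm, 89 mm tall, origin under its middle. Bystander.
- pen_cup: Dark steel cup with pens, 76 mm wide, 155 mm tall with the pens, origin under its middle. Bystander.
Things that resemble listed ones, but are neither listed nor needed, are in the scene too. What is shaped like the wide_roll but yellow is not meant.

How it is judged:
By the outcome, as a careful person would: the job done as asked, in the order asked, and still so for the second after the job is handed in, with the robot touching nothing.
It also fails if it takes over 67 s, if anything falls off the work surface, if the arm or the gripper's body presses on something with over 40 N, if the wrist force passes 120 N, or if a joint passes its speed limit or range.

### The arm

A 7-joint arm with a two-finger parallel gripper is mounted at the origin on the work surface. World frame = base frame: x ahead of the robot, y to its left, z up, the work surface at z = 0. Lengths are in m, angles in rad, forces in N, time in s.
With the tool pointing down it reaches from about 0.35 to 0.9 m from the base axis. Payload 8.1 kg.
Tool frame: the origin (TCP) lies on the centre line of the jaws, within the pads' length; the fingertips stand 11 mm ahead of it and the grasp point (between the pads) lies 8 mm behind it (arm.nose_length is the distance from the TCP to the fingertips, in m); z points along the fingers, y is the line along which they close (so a half turn about z gives the same grasp; the last joint's range is limited). The gripper opens to 92 mm and grips with 3 to 60 N. Pads are 19 mm wide; open, the fingers measure 130 mm over their backs; the gripper's body (75 mm by 190 mm) begins 47 mm behind the grasp point.
Start: joints at [-1.369, 0.434, 0.025, 1.573, -0.012, 1.134, -0.075], TCP at [0.188, 0.596, 0.238] pointing down, gripper open.
Joint ranges: [-2.62, 2.62], [-0.44, 2.09], [-1.27, 1.32], [0.08, 2.57], [-1.32, 4.46], [0.12, 2], [-2.74, 2.74]. Speed limits (rad/s): [2.22, 2.22, 3.01, 3.01, 3.14, 3.14, 3.14].

### API

Orientations are given as a rotation vector (axis times angle).
In Python, from cell import arm gives the robot as it stands.
- The arm moves only by the tool jog_arm, never from a script. Its argument "moves" is a list of rows, each a list of 4 numbers: the shift along the tool's x, y, z in m, then the turn about the tool's z in rad. In form: [[tx, ty, tz, spin], ...]. A call has 1 to 20 rows; each row is the pose to reach, as a shift and turn from the pose commanded when the call began, along the tool's axes at that moment; what a row does not reach only later rows make up. A row lasts 1/8 s, in which the tool goes at most 62.5 mm and 10.7 degrees, less where a joint would pass 70% of its speed; a pose out of reach is approached as far as the arm can. A call with a gripper value outside its range is refused whole. "hand" is the finger opening in m, from 0 to 0.0918, set as the call begins (left out, the last holds). The fingers move at their own pace and stop on an object; "newtons" is the grip in N (left out, the last holds). Time passes only in rows, so rows that repeat a pose let the fingers close. It gives the time, the measured TCP pose, the force, the opening and the grip force at its end, in the units of the state.
- arm.observe(): the state, without advancing time (a new reading comes with each control period).
- arm.get_image(name): name is "scene" or "side" or "wrist"; returns a dict with "color" (420x560x3 uint8, red, green, blue), "z_map" (420x560 float32, m along the optical axis (not along the pixel's ray), 0 where there is no reading), "fx", "fy", "cx", "cy" (pixels), "rvec" (rotation vector, rad) and "tvec" (3), from world to camera coordinates, as OpenCV has them. Camera axes: x right, y down, z forward; pixel columns grow to the right and rows downward; lengths in m; the calibration is good to about 2 mm. A picture is of the moment at which its call begins.
- arm.sign_off(): hands the job in; it is judged then, once.
The state is a dict: "clock": time; "joints": joint angles; "dq": joint speeds; "joint_efforts": joint torques, N m; "position": TCP position; "ee_rot": TCP orientation; "force": force on the tool from outside, world axes, zero at the start; "ft_torque": the same for the moment, N m; "width": opening from 0.0 (shut) to 1.0 (fully open); "gripper_force": force on a finger pad.
Only numpy, scipy, OpenCV 4.12 (cv2) and the standard library are available. Lean on these libraries where they do the work, as an engineer would, in place of code of your own. Each camera call takes 0.05 s, during which the arm holds its last target. There are 200 camera calls.

## Working session

There is one attempt and no reset: what is moved stays moved. The work goes in short steps, Python scripts to look and compute and a tool call to move; the robot and the scene stay as the last step left them, time stands still between calls to the robot, and variables do not carry over. Pictures are saved under pics/ and viewed, at most 10 in all, crops included, and the job is handed in when it is done.

Besides the shell and the picture viewer there is one more tool, called after "Emit:" as name(argument=value, ...), one argument or row to a line, values as JSON. jog_arm: Moves the arm, as the interface text tells. Its arguments: {"type":"object","properties":{"moves":{"type":"array"},"hand":{"type":"number"},"newtons":{"type":"number"}},"required":["moves"]}

```bash
mkdir -p pics; ls; cat > h.py <<'E'
import numpy as np, cv2
from cell import arm
from scipy.spatial.transform import Rotation as R
def grab(n):
    im=arm.get_image(n); z=im["z_map"]; v,u=np.mgrid[:z.shape[0],:z.shape[1]]
    c=np.stack([(u-im["cx"])/im["fx"]*z,(v-im["cy"])/im["fy"]*z,z],-1)
    Rm=cv2.Rodrigues(np.array(im["rvec"],float))[0]
    P=(c-np.array(im["tvec"]).reshape(3))@Rm
    P[z==0]=np.nan
    return im["color"],P,im
def save(c,f): cv2.imwrite("pics/"+f,cv2.cvtColor(c,cv2.COLOR_RGB2BGR))
E
python3 - <<'E'
from h import *
s=arm.observe();print(s)
for n in("scene","side"):
    c,P,im=grab(n); save(c,n+"0.png"); np.savez(n+"0",c=c,P=P)
    Rm=cv2.Rodrigues(np.array(im["rvec"],float))[0];print(n,-Rm.T@np.array(im["tvec"]).reshape(3),Rm[2])
E
```

```text
pics
{'clock': 0.0, 'joints': array([-1.36856169,  0.43524028,  0.02499761,  1.57407143, -0.01158649,
        1.13395979, -0.07508554]), 'dq': array([ 6.94680088e-04,  3.88739992e-06, -1.30857063e-03,  1.35997483e-03,
       -9.15183113e-04,  1.87827041e-03, -1.63079948e-04]), 'joint_efforts': array([ 3.66086817e-05, -6.67846227e+01,  9.84453522e-01, -3.14441299e+01,
       -6.07317151e-02,  4.32168797e-02,  1.88557487e-04]), 'position': array([0.1875134 , 0.59571776, 0.23694441]), 'ee_rot': array([-4.77081761e-01, -3.10508407e+00,  2.40715902e-03]), 'force': array([ 0.34276253,  0.31111111, -0.19990802]), 'ft_torque': array([ 0.03027712, -0.02904922,  0.01799244]), 'gripper_force': 0.0, 'width': 0.9979556022010481}
scene [1.09384644 0.70218877 1.37587531] [-0.32367799 -0.44730142 -0.83375896]
side [ 0.47532392 -1.03158843  1.21979323] [ 0.07085111  0.68252683 -0.72741821]
```

View pics/scene0.png

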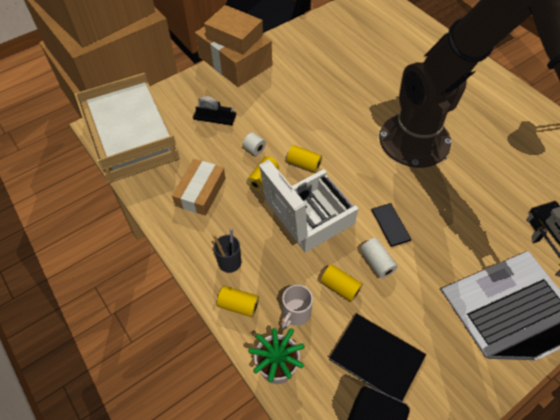

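View pics/side0.png

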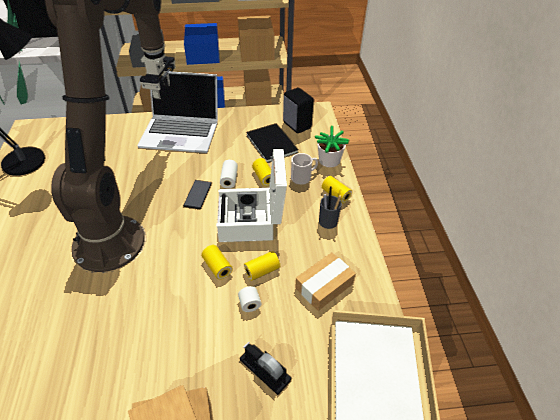

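The scene view shows the wide white roll at (378,257), the narrow one at (254,144), and the printer at (310,205) with its lid upright at the far side from the robot. The side view shows the roll at (229,173) and the printer at (245,212).

```bash
python3 - <<'E'
from h import *
D={n:np.load(n+"0.npz") for n in("scene","side")}
def near(n,u,v,w):
    P=D[n]["P"][v-w:v+w,u-w:u+w].reshape(-1,3);C=D[n]["c"][v-w:v+w,u-w:u+w].reshape(-1,3).astype(int)
    k=np.isfinite(P[:,0]);return P[k],C[k]
for n,u,v in(("scene",378,257),("side",229,173)):
    P,C=near(n,u,v,28); sat=C.max(1)-C.min(1)
    k=(P[:,2]>.012)&(P[:,2]<.075)&(sat<50); Q=P[k]
    # keep the cluster
    m=np.median(Q,0);Q=Q[np.linalg.norm((Q-m)[:,:2],axis=1)<.075]
    top=Q[Q[:,2]>.045]
    (c,s,a)=cv2.minAreaRect(top[:,:2].astype(np.float32)*1000)
    e=np.linalg.eigh(np.cov(top[:,:2].T))[1][:,1]
    print(n,"roll top",len(top),c,s,a,"axis",np.degrees(np.arctan2(e[1],e[0])),"zmax",np.percentile(Q[:,2],98),
      "axisrange",np.percentile(Q[:,:2]@e,[1,99]))
for n,u,v in(("scene",312,203),("side",250,205)):
    P,C=near(n,u,v,60)
    sat=C.max(1)-C.min(1)
    rim=P[(abs(P[:,2]-.09)<.004)&(sat<50)]
    m=np.median(rim,0)[:2];rim=rim[np.linalg.norm(rim[:,:2]-m,axis=1)<.16]
    print(n,"rim",len(rim),cv2.minAreaRect(rim[:,:2].astype(np.float32)*1000),np.percentile(rim[:,2],[10,50,90]))
    lid=P[(P[:,2]>.13)&(np.linalg.norm(P[:,:2]-m,axis=1)<.2)]
    for lo in(.13,.17,.21,.25):
        q=lid[(lid[:,2]>=lo)&(lid[:,2]<lo+.04)]
        if len(q): print(lo,len(q),cv2.minAreaRect(q[:,:2].astype(np.float32)*1000))
    print(np.nanmax(lid[:,2]))
E
```

```text
scene roll top 601 (439.63592529296875, 282.2950439453125) (106.55232238769531, 57.138275146484375) 81.27702331542969 axis 82.82687044886431 zmax 0.06552656809251531 axisrange [0.28314153 0.38764237]
side roll top 231 (435.91131591796875, 270.7104797363281) (85.7845458984375, 57.474735260009766) 81.92985534667969 axis 79.36704119778364 zmax 0.06796151446907372 axisrange [0.30319904 0.38733151]
scene rim 476 ((504.86175537109375, 43.58759689331055), (181.43289184570312, 216.97555541992188), 86.58897399902344) [0.08660401 0.08931698 0.09241489]
0.13 250 ((617.1024780273438, 52.57748794555664), (33.38467025756836, 158.1752471923828), 7.939103603363037)
0.17 258 ((621.3025512695312, 53.74162673950195), (36.107208251953125, 155.34259033203125), 8.831260681152344)
0.21 263 ((614.51953125, 54.40259552001953), (42.176414489746094, 150.4851837158203), 4.259299278259277)
0.25 765 ((611.4478759765625, 39.69579315185547), (179.27920532226562, 35.96247100830078), 87.06183624267578)
0.28279912498387255
side rim 625 ((502.5887451171875, 45.2984619140625), (187.18133544921875, 214.36578369140625), 86.643310546875) [0.08708547 0.0904875  0.093061  ]
0.13 125 ((589.68115234375, 38.8262825012207), (36.74037170410156, 184.9764404296875), 3.383777379989624)
0.17 111 ((591.3807983398438, 37.215999603271484), (35.249813079833984, 187.0213623046875), 4.439833164215088)
0.21 118 ((590.4266967773438, 37.60712814331055), (37.82563018798828, 186.9767608642578), 6.396509170532227)
0.25 457 ((610.3508911132812, 38.46955871582031), (185.24423217773438, 35.119956970214844), 86.77548217773438)
0.2844796915832942
```

```bash
cat > m.py <<'E'
from h import *
from scipy.optimize import least_squares
def roll(P,C,g):
    k=np.isfinite(P[...,0])&(P[...,2]>.02)&(P[...,2]<.075)&((C.max(-1).astype(int)-C.min(-1))<60)
    Q=P[k];Q=Q[np.linalg.norm(Q[:,:2]-g,axis=1)<.066]
    f=lambda p:np.hypot((Q[:,:2]-p[:2])@np.array([np.sin(p[2]),-np.cos(p[2])]),Q[:,2]-.031)-.031
    r=least_squares(f,[*g,1.45],loss="soft_l1",f_scale=.002)
    p=r.x;a=np.array([np.cos(p[2]),np.sin(p[2])]);t=Q[:,:2]@a;lo,hi=np.percentile(t,[1,99])
    n=np.array([-a[1],a[0]]);c=a*(lo+hi)/2+n*(p[:2]@n)
    return c,np.degrees(p[2]),hi-lo,np.std(f(p)),len(Q)
def printer(P,C,g,yaw):
    k=np.isfinite(P[...,0])&(abs(P[...,2]-.09)<.006)&((C.max(-1).astype(int)-C.min(-1))<50)
    Q=P[k];Q=Q[np.linalg.norm(Q[:,:2]-g,axis=1)<.16]
    c,s=np.cos(yaw),np.sin(yaw);ex=np.array([c,s]);ey=np.array([-s,c])
    return Q,Q[:,:2]@ex,Q[:,:2]@ey,ex,ey
E
python3 - <<'E'
from m import *
for n in("scene","side"):
    d=np.load(n+"0.npz");P,C=d["P"],d["c"]
    print(n,roll(P,C,np.array([.438,.28])))
    Q,x,y,ex,ey=printer(P,C,np.array([.5,.044]),np.radians(-3.4))
    print("x'",np.histogram(x*1000,np.arange(380,620,5))[0],"y'",np.percentile(y,[0.5,1,99,99.5]),x.min(),np.percentile(x,[.5,1,2]))
    # front wall line
    f=Q[(x<np.percentile(x,1)+.013)];  e=np.linalg.eigh(np.cov(f[:,:2].T))[1][:,1];print("front wall dir",np.degrees(np.arctan(e[1]/e[0])),len(f))
    sat=C.max(-1).astype(int)-C.min(-1)
    ye=np.isfinite(P[...,0])&(P[...,2]>.03)&(P[...,2]<.07)&(sat>110)&(C[...,0]>150)&(C[...,2]<60)
    nn,l,st,ce=cv2.connectedComponentsWithStats(ye.astype(np.uint8))
    for i in range(1,nn):
        if st[i,4]>80: q=P[l==i];print("yellow",q[:,:2].min(0),q[:,:2].max(0))
    # tab: points 0.098-0.118 inside the printer
    px=np.nan_to_num(P[...,0]*np.cos(np.radians(-3.4))+P[...,1]*np.sin(np.radians(-3.4)));k=(P[...,2]>.10)&(P[...,2]<.118)&(px<.57)&(px>.42)&(abs(P[...,1]-.04)<.13)
    q=P[k];print("tab",len(q),q.min(0),q.max(0),np.median(q,0)) if len(q) else 0
    # gripper body
    g=P[(np.linalg.norm(P[...,:2]-[.1875,.596],axis=-1)<.15)&(P[...,2]>.2)]
    for z in np.arange(.21,.5,.02):
        w=g[(g[:,2]>=z)&(g[:,2]<z+.02)]
        if len(w)>5:print("grip %.2f"%z,len(w),cv2.minAreaRect(w[:,:2].astype(np.float32)*1000)[1:])
print(R.from_rotvec(arm.observe()["ee_rot"]).as_matrix().round(3))
E
```

```text
scene (array([0.43672811, 0.28289087]), np.float64(82.16146959437953), np.float64(0.1050628631022062), np.float64(0.00493653983108708), 789)
x' [ 0  0  8 15 25 60 64 29 20 11 13 12 15 14 14 17 25 20 16 17 16 19 15 21
 19 19 22 20  7 17 12  6  8  9  8  7  7  8  6  3  3  2  1  2  0 34  3] y' [-0.01798703 -0.01708172  0.16360059  0.16417385] 0.39069903370282 [0.39316095 0.39484692 0.39704674]
front wall dir 86.49864946301828 86
yellow [ 0.33658013 -0.19808933] [ 0.42898473 -0.08738064]
yellow [ 0.53606852 -0.19931432] [ 0.58703946 -0.14471378]
yellow [0.54000881 0.22390464] [0.61762945 0.33714438]
yellow [0.79796339 0.09966303] [0.8964917  0.20980531]
tab 35 [ 0.47908385 -0.02369104  0.10130807] [ 0.50767707 -0.01170973  0.11796609] [ 0.4964275  -0.01696971  0.11210431]
grip 0.21 10 ((102.3091812133789, 17.851356506347656), 64.63117980957031)
grip 0.23 67 ((122.40851593017578, 23.58069610595703), 72.56591796875)
grip 0.25 50 ((112.5649642944336, 23.721424102783203), 74.6145248413086)
grip 0.27 21 ((10.720630645751953, 23.02020835876465), 74.7703857421875)
grip 0.29 187 ((138.48100280761
[... 1606 characters left out ...]
505432128906), 72.08238983154297)
grip 0.35 79 ((78.00849151611328, 49.05057907104492), 74.44651794433594)
grip 0.37 78 ((86.32857513427734, 47.5115966796875), 3.7430243492126465)
grip 0.39 174 ((82.24545288085938, 76.74016571044922), 75.83268737792969)
grip 0.41 74 ((83.92401123046875, 40.20341491699219), 14.210515022277832)
grip 0.43 120 ((84.02835845947266, 51.52102279663086), 15.946087837219238)
grip 0.45 116 ((81.13912963867188, 43.383277893066406), 12.036174774169922)
grip 0.47 120 ((80.32061004638672, 43.94735336303711), 12.306585311889648)
grip 0.49 130 ((81.4081802368164, 41.89412307739258), 0.9699739813804626)
[[-0.954  0.3   -0.   ]
 [ 0.3    0.954 -0.001]
 [-0.    -0.001 -1.   ]]
```

Emit:
jog_arm(
  moves=[
    [-0.08,-0.055,0,0.3],
    [-0.332,-0.2245,0.05,1.403],
    [-0.332,-0.2245,0.05,1.403],
    [-0.332,-0.2245,0.05,1.403],
    [-0.332,-0.2245,0.05,1.403],
    [-0.332,-0.2245,0.05,1.403],
    [-0.332,-0.2245,0.05,1.403],
    [-0.332,-0.2245,0.05,1.403],
    [-0.332,-0.2245,0.05,1.403],
    [-0.332,-0.2245,0.05,1.403],
    [-0.332,-0.2245,0.05,1.403],
    [-0.332,-0.2245,0.05,1.403],
    [-0.332,-0.2245,0.05,1.403],
  ],
  hand=0.0918,
)

```text
clock: 1.72
position: [0.4368, 0.2825, 0.1878]
ee_rot: [-2.368, -2.065, -0.0]
force: [-0.1, 0.4, -0.2]
width: 0.996
gripper_force: 0.0
```

```bash
python3 - <<'E'
from m import *
s=arm.observe();print(s["clock"],s["position"],R.from_rotvec(s["ee_rot"]).as_matrix().round(4))
c,P,im=grab("wrist");save(c,"w1.png")
print(roll(P,c,np.array([.437,.282])))
E
```

```text
1.725 [0.43681338 0.28249535 0.1877504 ] [[ 1.361e-01  9.907e-01  0.000e+00]
 [ 9.907e-01 -1.361e-01  1.000e-04]
 [ 1.000e-04  0.000e+00 -1.000e+00]]
(array([0.43531611, 0.28607164]), np.float64(81.6713245890386), np.float64(0.10276310443402187), np.float64(0.002187793366959303), 8702)
```

View pics/w1.png

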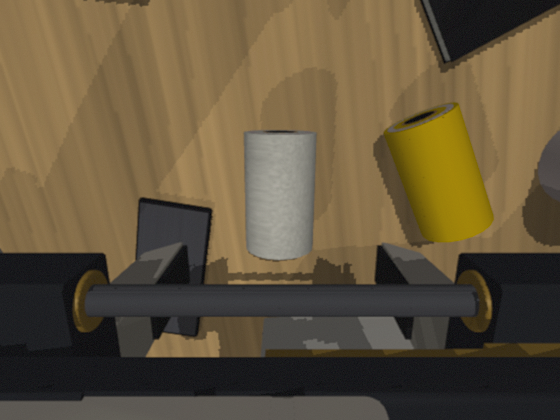

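The wrist view shows the white roll at (280,190), centred between the fingers. The phone is at left, (170,265), and the yellow decoy at right, clear of the fingers.

Emit:
jog_arm(
  moves=[
    [0.002,-0.002,0.04,0.009],
    [0.002,-0.002,0.08,0.009],
    [0.002,-0.002,0.11,0.009],
    [0.002,-0.002,0.13,0.009],
    [0.002,-0.002,0.145,0.009],
    [0.002,-0.002,0.155,0.009],
    [0.002,-0.002,0.162,0.009],
    [0.002,-0.002,0.162,0.009],
  ],
)

```text
clock: 2.78
position: [0.4352, 0.2846, 0.0256]
ee_rot: [-2.378, -2.053, 0.0]
force: [-0.0, -0.2, 0.4]
width: 1.0
gripper_force: 0.0
```

Emit:
jog_arm(
  moves=[
    [0,0,0,0],
    [0,0,0,0],
    [0,0,0,0],
    [0,0,0,0],
    [0,0,0,0],
    [0,0,0,0],
    [0,0,0,0],
    [0,0,0,0],
  ],
  hand=0.05,
  newtons=20,
)

```text
clock: 3.78
position: [0.4353, 0.2848, 0.0259]
ee_rot: [-2.378, -2.053, -0.0]
force: [-1.3, 0.5, 5.9]
width: 0.67
gripper_force: 20.0
```

Emit:
jog_arm(
  moves=[
    [0,0,-0.01,0],
    [0,0,-0.03,0],
    [0,0,-0.06,0],
    [0,0,-0.1,0],
    [0,0,-0.14,0],
    [0,0,-0.17,0],
    [0,0,-0.19,0],
    [0,0,-0.2,0],
    [0,0,-0.2,0],
  ],
)

```text
clock: 4.9
position: [0.4351, 0.2846, 0.2259]
ee_rot: [-2.378, -2.053, -0.001]
force: [0.4, -0.2, -3.6]
width: 0.67
gripper_force: 20.0
```

```bash
python3 - <<'E'
from m import *
yaw=np.radians(-3.4);ex=np.array([np.cos(yaw),np.sin(yaw)]);ey=np.array([-ex[1],ex[0]])
for n in("scene","side"):
    d=np.load(n+"0.npz");P,C=d["P"],d["c"];im=arm.get_image(n)
    Rm=cv2.Rodrigues(np.array(im["rvec"],float))[0];cam=-Rm.T@np.array(im["tvec"]).reshape(3)
    def ray(uv,z):
        r=np.c_[(uv[:,0]-im["cx"])/im["fx"],(uv[:,1]-im["cy"])/im["fy"],np.ones(len(uv))]@Rm
        return (cam+r*((z-cam[2])/r[:,2])[:,None])[:,:2]
    hsv=cv2.cvtColor(C,cv2.COLOR_RGB2HSV)
    m=((hsv[...,1]<45)&(hsv[...,2]>70)&(np.linalg.norm(np.nan_to_num(P[...,:2])-[.5,.045],axis=-1)<.2)).astype(np.uint8)
    nn,l,st,_=cv2.connectedComponentsWithStats(m);i=1+st[1:,4].argmax();m=(l==i).astype(np.uint8)
    ct=max(cv2.findContours(m,0,cv2.CHAIN_APPROX_NONE)[0],key=len)[:,0].astype(float)
    W=ray(ct,.09);x,y=W@ex,W@ey
    for nm,k,t in(("front",(y>.01)&(y<.13)&(x<.45),x),("-y",(x>.43)&(x<.53)&(y<.07),y),("+y",(x>.43)&(x<.53)&(y>.07),y)):
        if k.sum(): print(n,nm,k.sum(),np.percentile(t[k],[5,25,50,75,95]).round(4),"slope deg",np.degrees(np.polyfit((y if nm=="front" else x)[k],t[k],1)[0]).round(2))
    Q=P[np.isfinite(P[...,0])];X,Y=Q[:,:2]@ex,Q[:,:2]@ey;k=(abs(Y-.074)<.05)&(X>.43)&(X<.565)&(Q[:,2]>.01)&(Q[:,2]<.05)
    b=np.arange(.43,.57,.005);print([(round(a,3),round(float(np.median(Q[k&(X>=a)&(X<a+.005),2])),3)) for a in b if (k&(X>=a)&(X<a+.005)).sum()>3])
s=arm.observe();print(s["position"],s["force"],s["gripper_force"])
c,P,im=grab("wrist");save(c,"w2.png")
E
```

```text
scene front 26 [0.3992 0.3997 0.4003 0.401  0.4013] slope deg -0.27
scene -y 52 [-0.1372 -0.0892 -0.0284 -0.0144 -0.0126] slope deg -58.04
scene +y 27 [0.1961 0.1966 0.1973 0.198  0.1985] slope deg 0.24
[(np.float64(0.43), 0.02), (np.float64(0.435), 0.02), (np.float64(0.44), 0.02), (np.float64(0.445), 0.023), (np.float64(0.45), 0.022), (np.float64(0.455), 0.021), (np.float64(0.46), 0.027), (np.float64(0.465), 0.033), (np.float64(0.47), 0.033), (np.float64(0.475), 0.029), (np.float64(0.48), 0.021), (np.float64(0.485), 0.021), (np.float64(0.49), 0.021), (np.float64(0.495), 0.02), (np.float64(0.5), 0.021), (np.float64(0.505), 0.029), (np.float64(0.51), 0.033), (np.float64(0.515), 0.033), (np.float64(0.52), 0.03), (np.float64(0.525), 0.02), (np.float64(0.53), 0.019), (np.float64(0.535), 0.02)]
side front 25 [0.3921 0.393  0.3936 0.3942 0.3949] slope deg 0.17
side -y 31 [-0.0819 -0.0811 -0.0801 -0.079  -0.0782] slope deg -0.22
side +y 27 [0.1629 0.1642 0.1657 0.1668 0.1676] slope deg 1.07
[(np.float64(0.43), 0.024), (np.float64(0.435), 0.021), (np.float64(0.44), 0.022), (np.float64(0.445), 0.025), (np.float64(0.45), 0.024), (np.float64(0.455), 0.023), (np.float64(0.46), 0.023), (np.float64(0.465), 0.034), (np.float64(0.47), 0.036), (np.float64(0.475), 0.033), (np.float64(0.48), 0.019), (np.float64(0.485), 0.023), (np.float64(0.495), 0.022), (np.float64(0.505), 0.023), (np.float64(0.51), 0.035), (np.float64(0.515), 0.035), (np.float64(0.52), 0.03), (np.float64(0.525), 0.022), (np.float64(0.53), 0.023), (np.float64(0.535), 0.023), (np.float64(0.54), 0.022), (np.float64(0.545), 0.021), (np.float64(0.55), 0.023), (np.float64(0.555), 0.023), (np.float64(0.56), 0.021)]
[0.43465551 0.28434784 0.22489897] [ 0.8583779   1.08612351 -4.15283957] 19.999669790267944
```

Emit:
jog_arm(
  moves=[
    [-0.01,0.004,0,0],
    [-0.035,0.013,0,-0.01],
    [-0.065,0.024,0,-0.02],
    [-0.095,0.035,0,-0.04],
    [-0.125,0.046,0,-0.05],
    [-0.155,0.057,0,-0.06],
    [-0.185,0.068,0,-0.07],
    [-0.208,0.076,0,-0.08],
    [-0.22,0.081,0,-0.0855],
    [-0.225,0.082,0,-0.0855],
    [-0.225,0.082,0,-0.0855],
    [-0.225,0.082,0,-0.0855],
  ],
)

```text
clock: 6.55
position: [0.4834, 0.0511, 0.2256]
ee_rot: [-2.286, -2.154, -0.0]
force: [-0.4, 0.4, -3.8]
width: 0.671
gripper_force: 20.0
```

```bash
python3 - <<'E'
from m import *
s=arm.observe();print(s["position"],R.from_rotvec(s["ee_rot"]).as_matrix()[:2,:2].round(4),s["force"])
yaw=np.radians(-3.4);ex=np.array([np.cos(yaw),np.sin(yaw)]);ey=np.array([-ex[1],ex[0]])
for n in("scene","side"):
    c,P,im=grab(n);save(c,n+"3.png")
    hsv=cv2.cvtColor(c,cv2.COLOR_RGB2HSV)
    k=(P[...,2]>.195)&(P[...,2]<.262)&(hsv[...,1]<60)&(hsv[...,2]>90)
    Q=P[k];x,y=Q[:,:2]@ex,Q[:,:2]@ey;j=(abs(x-.48)<.04)&(abs(y-.079)<.075);Q=Q[j]
    print(n,j.sum(),"x'",np.percentile(x[j],[1,5,50,95,99]),"y'",np.percentile(y[j],[1,3,50,97,99]),"z",np.percentile(Q[:,2],[1,99]))
    # tab
    K=(P[...,2]>.098)&(P[...,2]<.118);q=P[K];x,y=q[:,:2]@ex-.4885,q[:,:2]@ey-.0738;j=(abs(x)<.05)&(y<-.03)&(y>-.08);print("tab",j.sum(),np.percentile(x[j],[5,95]) if j.any() else 0,np.percentile(y[j],[5,50,95])if j.any() else 0)
E
```

```text
[0.48341829 0.05106145 0.22563646] [[ 0.0592  0.9982]
 [ 0.9982 -0.0592]] [-0.39453971  0.40732848 -3.75582113]
scene 401 x' [0.45083501 0.4594787  0.49126663 0.51182225 0.51579923] y' [0.03887281 0.04772311 0.1172824  0.13098633 0.13184429] z [0.20393768 0.26170254]
tab 40 [-0.00756315  0.01975299] [-0.06591748 -0.05995118 -0.0571995 ]
side 406 x' [0.4416064  0.4504664  0.48158049 0.51018633 0.51922225] y' [0.02454741 0.02583003 0.04779268 0.11554194 0.1234327 ] z [0.20618064 0.26192521]
tab 45 [-0.00749854  0.0188785 ] [-0.06799002 -0.06354828 -0.05683931]
```

View pics/side3.png

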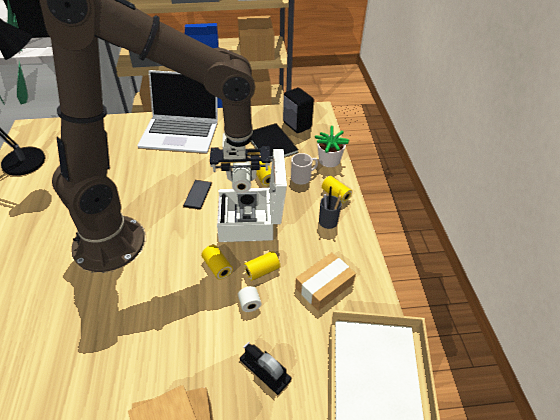

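The side view shows the roll held square above the bay at (240,180), with the gripper body clear of the lid at (279,185).

Emit:
jog_arm(
  moves=[
    [0,0,0.015,0],
    [0,0,0.035,0],
    [0,0,0.055,0],
    [0,0,0.07,0],
    [0,0,0.085,0],
    [0,0,0.1,0],
    [0,0,0.113,0],
    [0,0,0.126,0],
    [0,0,0.138,0],
    [0,0,0.148,0],
    [0,0,0.156,0],
    [0,0,0.158,0],
    [0,0,0.158,0],
  ],
)

```text
clock: 8.28
position: [0.4837, 0.0501, 0.0678]
ee_rot: [2.288, 2.153, 0.0]
force: [0.0, 0.5, -3.7]
width: 0.668
gripper_force: 20.0
```

Emit:
jog_arm(
  moves=[
    [0,0.003,0,0],
    [0,0.006,0,0],
    [0,0.01,0,0],
    [0,0.013,0,0],
    [0,0.015,0,0],
    [0,0.015,0,0],
  ],
)

```text
clock: 9.02
position: [0.4987, 0.0492, 0.0677]
ee_rot: [2.288, 2.153, -0.0]
force: [-0.7, -0.8, -3.0]
width: 0.671
gripper_force: 20.0
```

Emit:
jog_arm(
  moves=[
    [0,0,0.003,0],
    [0,0,0.006,0],
    [0,0,0.009,0],
    [0,0,0.011,0],
    [0,0,0.0125,0],
    [0,0,0.0135,0],
    [0,0,0.0135,0],
  ],
)

```text
clock: 9.9
position: [0.4984, 0.0492, 0.055]
ee_rot: [-2.287, -2.153, -0.001]
force: [-4.2, -1.1, 11.9]
width: 0.672
gripper_force: 20.0
```

Emit:
jog_arm(
  moves=[
    [0,-0.001,0,0],
    [0,-0.002,0,0],
    [0,-0.002,0,0],
  ],
)

```text
clock: 10.28
position: [0.4962, 0.0494, 0.0541]
ee_rot: [-2.287, -2.153, 0.001]
force: [0.2, -0.3, -4.0]
width: 0.671
gripper_force: 20.0
```

Emit:
jog_arm(
  moves=[
    [0,0,0.0005,0],
    [0,0,0.001,0],
    [0,0,0.001,0],
    [0,0,0.001,0],
  ],
)

```text
clock: 10.78
position: [0.4963, 0.0494, 0.0538]
ee_rot: [-2.287, -2.153, -0.0]
force: [-4.0, -1.0, 11.1]
width: 0.671
gripper_force: 20.0
```

Emit:
jog_arm(
  moves=[
    [0,-0.0008,0,0],
    [0,-0.0015,0,0],
    [0,-0.0015,0.0,0],
  ],
)

```text
clock: 11.15
position: [0.495, 0.0494, 0.0531]
ee_rot: [-2.288, -2.153, 0.0]
force: [0.5, 0.2, -2.4]
width: 0.671
gripper_force: 20.0
```

Emit:
jog_arm(
  moves=[
    [0,0,0.0005,0],
    [0,0,0.001,0],
    [0,0,0.001,0],
  ],
)

```text
clock: 11.52
position: [0.4951, 0.0494, 0.053]
ee_rot: [-2.287, -2.153, -0.001]
force: [-3.2, -0.1, 14.5]
width: 0.667
gripper_force: 20.0
```

Emit:
jog_arm(
  moves=[
    [0,0,-0.001,0],
    [0,0,-0.001,0],
    [0,0,-0.001,0],
    [0,0,-0.001,0],
    [0,0,-0.001,0],
  ],
  hand=0.074,
)

```text
clock: 12.15
position: [0.495, 0.0494, 0.0532]
ee_rot: [-2.288, -2.153, 0.0]
force: [-0.8, -0.3, 0.7]
width: 0.806
gripper_force: 0.0
```

Emit:
jog_arm(
  moves=[
    [0,0,-0.01,0],
    [0,0,-0.025,0],
    [0,0,-0.04,0],
    [0,0,-0.055,0],
    [0,-0.01,-0.07,0],
    [0,-0.02,-0.1,0],
    [0,-0.025,-0.14,0],
    [0,-0.025,-0.17,0],
    [0,-0.025,-0.19,0],
    [0,-0.025,-0.19,0],
    [0,-0.025,-0.19,0],
  ],
)

```text
clock: 13.52
position: [0.4696, 0.0509, 0.2429]
ee_rot: [-2.287, -2.153, 0.0]
force: [-0.7, 0.0, -0.4]
width: 0.807
gripper_force: 0.0
```

```bash
python3 - <<'E'
from m import *
s=arm.observe();print(s["clock"],s["position"],s["joints"])
yaw=np.radians(-3.4);ex=np.array([np.cos(yaw),np.sin(yaw)]);ey=np.array([-ex[1],ex[0]])
for n in("scene","side"):
    c,P,im=grab(n);save(c[130:270,180:400] if n=="scene" else c[150:260,180:340],n+"4.png")
    x,y=P[...,:2]@ex-.487,P[...,:2]@ey-.0738
    k=(abs(x-.006)<.035)&(abs(y)<.075)&(P[...,2]>.06)&(P[...,2]<.097)
    print(n,k.sum(),[np.percentile(v[k],[2,50,98]).round(4) for v in(x,y,P[...,2])])
    K=(abs(x-.006)<.02)&(y<-.03)&(y>-.08)&(P[...,2]>.098)&(P[...,2]<.118)
    print("tab",K.sum(),np.percentile(y[K],[5,50,95]) if K.any() else 0)
    L=(P[...,2]>.24)&(P[...,2]<.29)&(x>.085)&(x<.17)&(abs(y)<.1);print("lid top",L.sum(),np.percentile(x[L],[1,50,99]),np.percentile(y[L],[1,99]),np.percentile(P[L][:,2],99))
E
python3 -c "
import cv2,numpy as np
a=cv2.imread('pics/scene4.png');b=cv2.imread('pics/side4.png')
a=cv2.resize(a,(440,280));b=cv2.resize(b,(407,280))[:,:350];cv2.imwrite('pics/c4.png',np.hstack([a,b]))"
```

```text
13.525 [0.46960896 0.05090564 0.24287843] [-0.70633111  0.18486417  0.57553623  1.95734341 -0.1170007   1.03216111
 -0.1388111 ]
scene 692 [array([-0.0236,  0.0109,  0.0368]), array([-0.063 ,  0.0142,  0.0719]), array([0.064 , 0.085 , 0.0938])]
tab 46 [-0.06605998 -0.06060533 -0.05671206]
lid top 931 [0.10377641 0.12400179 0.13810421] [-0.08831309  0.08994279] 0.27868063770856255
side 487 [array([-0.0255,  0.0071,  0.0376]), array([-0.0657,  0.0097,  0.0725]), array([0.0687, 0.0867, 0.0956])]
tab 38 [-0.06774301 -0.0640102  -0.05664954]
lid top 498 [0.09831408 0.11857507 0.13675849] [-0.09080002  0.09086289] 0.2801781428840943
```

View pics/c4.png

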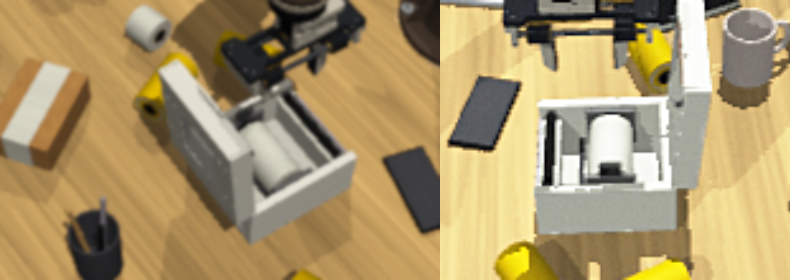

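The crops show the roll lying in the bay between the guides: left crop at (280,160), right crop at (610,145). The lid is still upright and the bystanders have not moved.

Emit:
jog_arm(
  moves=[
    [-0.01,0,-0.01,0.1],
    [-0.04,0.01,-0.02,0.25],
    [-0.07,0.02,-0.02,0.42],
    [-0.09,0.025,-0.02,0.6],
    [-0.104,0.027,-0.02,0.78],
    [-0.104,0.027,-0.02,0.96],
    [-0.104,0.027,-0.02,1.14],
    [-0.104,0.027,-0.02,1.32],
    [-0.104,0.027,0.0,1.5],
    [-0.104,0.027,0.03,1.571],
    [-0.104,0.027,0.06,1.571],
    [-0.104,0.027,0.09,1.571],
    [-0.104,0.027,0.115,1.571],
    [-0.104,0.027,0.13,1.571],
    [-0.104,0.027,0.135,1.571],
    [-0.104,0.027,0.135,1.571],
  ],
  hand=0.0,
  newtons=20,
)

```text
clock: 15.62
position: [0.4909, -0.0547, 0.1084]
ee_rot: [3.14, -0.096, 0.0]
force: [-0.0, -1.0, 0.0]
width: 0.002
gripper_force: 0.0
```

Emit:
jog_arm(
  moves=[
    [0,-0.003,0,0],
    [0,-0.006,0,0],
    [0,-0.009,0,0],
    [0,-0.012,0,0],
    [0,-0.015,0,0],
    [0,-0.018,0,0],
    [0,-0.02,0,0],
  ],
)

```text
clock: 16.5
position: [0.4919, -0.0349, 0.1082]
ee_rot: [3.14, -0.096, 0.0]
force: [-0.8, -2.8, 0.2]
width: 0.001
gripper_force: 1.3
```

Emit:
jog_arm(
  moves=[
    [0,-0.0015,0,0],
    [0,-0.003,0,0],
    [0,-0.0045,0,0],
    [0,-0.006,0,0],
    [0,-0.0075,0,0],
    [0,-0.009,0,0],
    [0,-0.01,0,0],
  ],
)

```text
clock: 17.38
position: [0.4925, -0.0252, 0.1083]
ee_rot: [3.139, -0.096, 0.0]
force: [-0.4, -5.4, -0.2]
width: 0.006
gripper_force: 2.7
```

Emit:
jog_arm(
  moves=[
    [0,-0.001,0,0],
    [0,-0.002,0,0],
    [0,-0.003,0,0],
    [0,-0.003,0,0],
  ],
)

```text
clock: 17.88
position: [0.4927, -0.0222, 0.1083]
ee_rot: [3.139, -0.096, 0.0]
force: [-0.8, -5.3, -0.7]
width: -0.0
gripper_force: 2.5
```

Emit:
jog_arm(
  moves=[
    [0,-0.001,0,0],
    [0,-0.002,0,0],
    [0,-0.003,0,0],
    [0,-0.003,0,0],
  ],
)

```text
clock: 18.38
position: [0.4927, -0.0208, 0.1083]
ee_rot: [3.137, -0.098, 0.001]
force: [-0.4, -10.7, 0.0]
width: 0.007
gripper_force: 5.3
```

```bash
python3 - <<'E'
from m import *
s=arm.observe();print(s["position"],s["force"])
yaw=np.radians(-3.4);ex=np.array([np.cos(yaw),np.sin(yaw)]);ey=np.array([-ex[1],ex[0]])
for n in("scene","side"):
    c,P,im=grab(n)
    x,y=P[...,:2]@ex-.487,P[...,:2]@ey-.0738
    K=(abs(x-.006)<.025)&(y<-.02)&(y>-.08)&(P[...,2]>.098)&(P[...,2]<.118)
    print("tab+finger",K.sum(),np.percentile(y[K],[5,50,95]) if K.any() else 0)
    k=(abs(x-.006)<.008)&(abs(y)<.075)&(P[...,2]>.06)&(P[...,2]<.097);h=np.histogram(y[k],np.arange(-.07,.08,.005))[0];print(h)
    print("roll top y",np.percentile(y[k],[1,99]))
E
```

```text
[ 0.49274896 -0.02079067  0.10829492] [ -0.39749351 -10.67244284   0.04655023]
tab+finger 34 [-0.07335704 -0.04755552 -0.04121735]
[ 0  0  0  0  1  9  2  1  1  1 11  6  7  6  7  6  7 11  5  9  7  8  5  8
  6  9 11 11  4  0]
roll top y [-0.04483851  0.0743218 ]
tab+finger 0 0
[0 0 0 0 0 0 0 0 0 0 0 0 0 0 0 0 0 0 0 0 0 0 0 0 0 0 0 0 0 0]Traceback (most recent call last):
  File "<stdin>", line 10, in <module>
    return _quantile_unchecked(
        a, q, axis, out, overwrite_input, method, keepdims, weights)
    return _ureduce(a,
                    func=_quantile_ureduce_func,
    ...<5 lines>...
                    overwrite_input=overwrite_input,
                    method=method)
    r = func(a, **kwargs)
    result = _quantile(arr,
                       quantiles=q,
    ...<2 lines>...
                       out=out,
                       weights=wgt)
    slices_having_nans = np.isnan(arr[-1, ...])
                                  ~~~^^^^^^^^^
IndexError: index -1 is out of bounds for axis 0 with size 0
```

Emit:
jog_arm(
  moves=[
    [0,0.003,0,0],
    [0,0.01,0,0],
    [0,0.02,-0.005,0],
    [0,0.02,-0.03,0],
    [0,0.02,-0.08,0],
    [0,0.02,-0.13,0],
    [0,0.02,-0.18,0],
    [0,0.015,-0.215,0],
    [0.02,0.0,-0.225,0],
    [0.06,-0.02,-0.225,0],
    [0.1,-0.045,-0.225,0],
    [0.135,-0.062,-0.225,0],
    [0.155,-0.062,-0.225,0],
    [0.155,-0.062,-0.225,0],
    [0.155,-0.062,-0.225,0],
  ],
)

```text
clock: 20.35
position: [0.6507, 0.033, 0.3335]
ee_rot: [3.14, -0.097, -0.0]
force: [-0.3, -0.8, 1.1]
width: 0.005
gripper_force: 0.0
```

```bash
python3 - <<'E'
from m import *
s=arm.observe();print(s["clock"],s["position"],s["force"],s["joints"])
yaw=np.radians(-3.4);ex=np.array([np.cos(yaw),np.sin(yaw)]);ey=np.array([-ex[1],ex[0]])
for n in("scene","side"):
    c,P,im=grab(n);save(c,n+"5.png")
    x,y=P[...,:2]@ex-.487,P[...,:2]@ey-.0738
    K=(abs(x-.006)<.025)&(y<-.02)&(y>-.08)&(P[...,2]>.098)&(P[...,2]<.118)
    print("tab",K.sum(),np.percentile(y[K],[5,50,95]) if K.any() else 0)
    k=(abs(x-.006)<.012)&(abs(y)<.08)&(P[...,2]>.06)&(P[...,2]<.097);print("roll top y",np.percentile(y[k],[1,99]) if k.any() else 0)
    L=(P[...,2]>.24)&(P[...,2]<.29)&(x>.085)&(x<.145)&(abs(y)<.1);print("lid top",L.sum(),np.percentile(x[L],[1,50,99]) if L.any() else 0)
E
```

```text
20.35 [0.65073467 0.03297977 0.3334697 ] [-0.2698902  -0.75958646  1.07440559] [-0.66948807  0.52683302  0.90412576  1.39888888 -0.41167312  1.41192656
 -1.40087372]
tab 46 [-0.04924489 -0.04356018 -0.04021966]
roll top y [-0.07865745  0.07850355]
lid top 482 [0.10331968 0.12402461 0.13767684]
tab 42 [-0.0511195  -0.0466323  -0.04030578]
roll top y [-0.07908169  0.07827274]
lid top 498 [0.09804637 0.11860272 0.13663651]
```

View pics/side5.png

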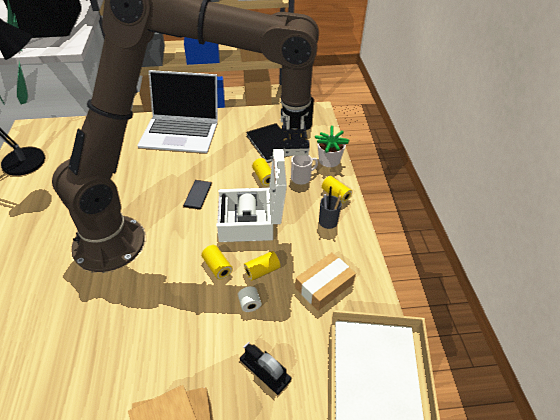

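The side view shows the roll snug between the guides at (245,205). The gripper is above and behind the lid at (297,140).

Emit:
jog_arm(
  moves=[
    [0,0,0.02,0],
    [0,0,0.045,0],
    [0,0,0.07,0],
    [0,0,0.0825,0],
    [-0.007,0,0.0825,0],
    [-0.013,0,0.0825,0],
    [-0.018,0,0.0825,0],
    [-0.023,0,0.0825,0],
    [-0.029,0,0.0825,0],
    [-0.036,0,0.081,0],
    [-0.042,0,0.08,0],
    [-0.049,0,0.079,0],
    [-0.0556,0,0.079,0],
    [-0.0625,0,0.079,0],
    [-0.069,0,0.0795,0],
    [-0.076,0,0.08,0],
    [-0.0825,0,0.08,0],
  ],
)

```text
clock: 22.58
position: [0.5684, 0.0389, 0.253]
ee_rot: [3.14, -0.096, -0.001]
force: [2.2, 0.1, -0.9]
width: 0.007
gripper_force: 1.0
```

```bash
cat > lid.py <<'E'
from m import *
s=arm.observe();print(s["clock"],s["position"],s["force"])
yaw=np.radians(-3.4);ex=np.array([np.cos(yaw),np.sin(yaw)]);ey=np.array([-ex[1],ex[0]])
c,P,im=grab("side")
x,y=P[...,:2]@ex-.487,P[...,:2]@ey-.0738
# near-side wall of the lid: y about -0.09
L=(abs(y+.09)<.006)&(P[...,2]>.1)&(x>-.11)&(x<.16);q=np.c_[x[L],P[L][:,2]]
(cc,sz,a)=cv2.minAreaRect((q*1000).astype(np.float32));print(len(q),cc,sz,a,q[q[:,0].argmin()],q[q[:,1].argmax()])
E
python3 lid.py
```

```text
22.575 [0.56837012 0.0389173  0.25300337] [ 2.17263962  0.09094083 -0.90057727]
659 (73.37749481201172, 229.30255126953125) (87.5943603515625, 256.84466552734375) 0.7669681906700134 [0.02917597 0.25921386] [0.08244696 0.35785783]
```

Emit:
jog_arm(
  moves=[
    [-0.0065,0,0.001,0],
    [-0.013,0,0.0025,0],
    [-0.0195,0,0.004,0],
    [-0.0262,0,0.0056,0],
    [-0.0325,0,0.008,0],
    [-0.0387,0,0.0104,0],
    [-0.045,0,0.013,0],
    [-0.051,0,0.0157,0],
    [-0.0568,0,0.019,0],
    [-0.0625,0,0.0225,0],
    [-0.068,0,0.026,0],
    [-0.0736,0,0.03,0],
    [-0.0788,0,0.0343,0],
    [-0.084,0,0.0388,0],
    [-0.0888,0,0.0433,0],
    [-0.0935,0,0.048,0],
  ],
)

```text
clock: 24.62
position: [0.4754, 0.0446, 0.2049]
ee_rot: [-3.14, 0.095, 0.0]
force: [0.1, 0.0, 2.2]
width: 0.001
gripper_force: 0.8
```

Emit:
jog_arm(
  moves=[
    [-0.0043,0,0.005,0],
    [-0.0085,0,0.0103,0],
    [-0.0125,0,0.0157,0],
    [-0.0165,0,0.0213,0],
    [-0.0198,0,0.0271,0],
    [-0.023,0,0.033,0],
    [-0.0262,0,0.039,0],
    [-0.029,0,0.045,0],
    [-0.0305,0,0.049,0],
    [-0.032,0,0.053,0],
    [-0.0332,0,0.057,0],
    [-0.0344,0,0.061,0],
  ],
)

```text
clock: 26.12
position: [0.4412, 0.0467, 0.1439]
ee_rot: [-3.14, 0.095, 0.0]
force: [-1.0, -0.8, 1.8]
width: 0.004
gripper_force: 0.6
```

Emit:
jog_arm(
  moves=[
    [0,0,0.0015,0],
    [0,0,0.003,0],
    [0,0,0.0045,0],
    [0,0,0.006,0],
    [0,0,0.007,0],
    [0,0,0.008,0],
    [0,0,0.009,0],
    [0,0,0.009,0],
  ],
)

```text
clock: 27.12
position: [0.4414, 0.0466, 0.1353]
ee_rot: [-3.14, 0.096, 0.0]
force: [-1.5, 0.6, 4.2]
width: 0.002
gripper_force: 1.9
```

Emit:
jog_arm(
  moves=[
    [0,0,0.001,0],
    [0,0,0.002,0],
    [0,0,0.002,0],
  ],
)

```text
clock: 27.5
position: [0.4415, 0.0467, 0.1348]
ee_rot: [-3.138, 0.096, 0.001]
force: [-12.6, -1.5, 40.9]
width: 0.006
gripper_force: 20.4
```

Emit:
jog_arm(
  moves=[
    [0,0,-0.003,0],
    [0,0,-0.01,0],
    [0,0,-0.04,0],
    [0,0,-0.09,0],
    [0,0,-0.14,0],
    [-0.03,0,-0.18,0],
    [-0.06,0,-0.2,0],
    [-0.06,0,-0.2,0],
    [-0.06,0,-0.2,0],
  ],
)

```text
clock: 28.62
position: [0.3817, 0.0504, 0.333]
ee_rot: [-3.139, 0.095, -0.0]
force: [0.7, -0.1, -0.0]
width: 0.002
gripper_force: 0.0
```

```bash
python3 - <<'E'
from m import *
s=arm.observe();print(s["clock"],s["position"],s["force"])
yaw=np.radians(-3.4);ex=np.array([np.cos(yaw),np.sin(yaw)]);ey=np.array([-ex[1],ex[0]])
for n in("scene","side"):
    c,P,im=grab(n);save(c,n+"6.png")
    x,y=P[...,:2]@ex-.487,P[...,:2]@ey-.0738
    k=(abs(y)<.08)&(x>-.1)&(x<.13)&(P[...,2]>.1)&(P[...,2]<.16)
    print(n,[(round(a,2),np.median(P[...,2][k&(abs(x-a)<.01)]).round(4)) for a in np.arange(-.08,.12,.03)])
E
```

```text
28.625 [0.38170608 0.05037482 0.33302969] [ 0.68731755 -0.14790354 -0.04402501]
scene [(np.float64(-0.08), np.float64(0.1238)), (np.float64(-0.05), np.float64(0.1236)), (np.float64(-0.02), np.float64(0.1234)), (np.float64(0.01), np.float64(0.1234)), (np.float64(0.04), np.float64(0.1237)), (np.float64(0.07), np.float64(0.1241)), (np.float64(0.1), np.float64(0.1098))]
side [(np.float64(-0.08), np.float64(0.1256)), (np.float64(-0.05), np.float64(0.1258)), (np.float64(-0.02), np.float64(0.1257)), (np.float64(0.01), np.float64(0.1254)), (np.float64(0.04), np.float64(0.1256)), (np.float64(0.07), np.float64(0.1262)), (np.float64(0.1), np.float64(nan))]
  return _methods._mean(a, axis=axis, dtype=dtype,
  ret = ret.dtype.type(ret / rcount)
```

View pics/scene6.png

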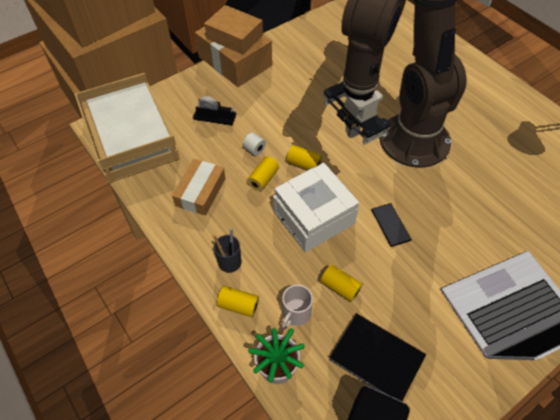

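The scene view shows the lid flat and shut at (315,205), level at 124 mm. The bystanders are where they started and the arm is clear.

```bash
python3 -c "
from cell import arm
print(arm.sign_off())"
```

```text
the job is handed in; nothing more can be done
None
```

The wide roll is on the support rollers and snug between both guides, the lid is fully shut, and nothing else on the desk was moved; I handed the job in at about 29 s, with one brief 41 N fingertip press (the 40 N limit is for the arm and gripper body) as the lid reached its stop.

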